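Clamp a connector in the bench fixture with the push rod and cam lever

ROBOT

A 6-joint arm with a two-finger parallel gripper is mounted at the origin on the work surface. World frame = base frame: x ahead of the robot, y to its left, z up, the work surface at z = 0. Lengths are in m, angles in rad, forces in N, time in s.
With the tool pointing down it reaches from about 0.375 to 0.9 m from the base axis. Payload 3.1 kg.
Tool frame: the origin (TCP) lies on the front face of the gripper's body, between the roots of the fingers; the fingertips stand 70 mm ahead of it and the grasp point (between the pads) lies 51 mm ahead of it; z points along the fingers, y is the line along which they close (so a half turn about z gives the same grasp; the last joint's range is limited). The gripper opens to 87 mm and grips with 3 to 60 N. Pads are 19 mm wide; open, the fingers measure 117 mm over their backs; the gripper's body (75 mm by 190 mm) begins 51 mm behind the grasp point.
Start: joints at [1.046, 0.527, 1.433, -0, 1.181, -0.178], TCP at [0.212, 0.588, 0.292] pointing down, gripper open.
Joint ranges: [-3.08, 3.08], [-0.75, 2.2], [0.22, 2.44], [-1.43, 4.57], [0, 2.65], [-2.85, 2.85]. Speed limits (rad/s): [2.79, 2.79, 3.14, 3.14, 3.14, 3.14].

INTERFACE

Orientations are given as a unit quaternion [x, y, z, w].
In Python, from rig import robot, cams, ticket gives the robot as it stands. The module is installed in compiled form; this text tells all that it offers.
- The arm moves only by the shell command python3 -m crank 'ROWS' [FORCE]. ROWS is JSON, a list of rows, each a list of 7 numbers: the shift along the tool's x, y, z in cm, then the turn, a rotation vector about the tool's x, y, z in rad, then the closure, from 0 (fully open) to 1 (shut). A call has 1 to 5 rows; each row shifts and turns the commanded pose from where the row before left it, along the tool's axes as they then stand; what a row does not reach is not made up. A row lasts 1/8 s, in which the tool goes at most 62.5 mm and 10.7 degrees, less where a joint would pass 70% of its speed; a pose out of reach is approached as far as the arm can. A call is refused whole if a number of a shift passes 6.25 or a number of a turn 0.188, either way. A call with a gripper value outside its range is refused whole. The fingers move at their own pace and stop on an object; FORCE is the grip in N (left out, the last holds). Time passes only in rows, so rows that do not move let the fingers close. It gives the time, the measured TCP pose, the force, the opening and the grip force at its end, in the units of the state.
- robot.get_obs(): the state, without advancing time (a new reading comes with each control period).
- cams.camera(name): name is "side" or "top"; returns the picture (400x640x3 uint8, red, green, blue); there is no depth.
- cams.camera_info(name): a dict with "intrinsics" (3x3 intrinsics, pixels), "pose" (4x4, takes a point from camera to world coordinates). Camera axes: x right, y down, z forward; pixel columns grow to the right and rows downward; lengths in m; the calibration is good to about 2 mm. A picture is of the moment at which its call begins. camera_info takes no time and is no camera call.
- ticket.hand_in(): hands the job in; it is judged then, once.
The state is a dict: "time": time; "q": joint angles; "joint_velocities": joint speeds; "joint_torque": joint torques, N m; "position": TCP position; "tool_rot": TCP orientation; "ft_force": force on the tool from outside, world axes, zero at the start; "moment": the same for the moment, N m; "grip_width": finger opening in m; "grip_force": force on a finger pad.
Only numpy, scipy, OpenCV 4.12 (cv2) and the standard library are available. Lean on these libraries where they do the work, as an engineer would, in place of code of your own. Each camera call takes 0.05 s, during which the arm holds its last target. There are 200 camera calls.

TASK

Slide the fixture's push rod forward until its sprung pad has pushed the connector home against the end stop and holds it snugly there, gently enough not to crush its thin shell. Then flip the cam lever over centre all the way down, so that the rod is locked and the connector stays held, and let go. Leave everything else on the bench where it is.

Things in the scene. Friction and masses are not known exactly. Their poses are not given: they have to be found in the camera images.
- fixture: Aluminium base plate 360 x 100 x 12 mm fixed to the bench; origin mid underside, +x the way the rod pushes. Along x, 42 mm up: the rod in a dark guide block (x -90 to -30, y +-22, top z 56), a V cradle (x 20 to 118, edges z 40), an end stop. The stop's round face is bolted anywhere from x = 104 to 140 mm and not measured: find it by feel.
- rod (a joint): Travel in m of the 12 mm push rod: 0 drawn back, 0.105 fully forward; starts at 0 to 0.025. Sliding it takes about 7 N of drag; left alone it stays put if less than that pushes back on it, else it springs back until the drag holds it. The shut lever clamps it firmly, so set the rod before shutting it.
- rod_handle (a point): Top centre of the upright post at the rod's tail (fixture x = -215 mm + travel, y 0, z 117 mm). Post 14 mm thick, z 42 to 103, with a black knob 18 mm across on top, z 103 to 117. Push it towards fixture +x from behind, or pinch it from above.
- pad: Round rubber pad 24 mm across on the rod's front, face at fixture x = -12 mm + travel, sprung: it yields towards the rod by up to 5 mm at 8 N per mm (its origin moves with it, 12 mm ahead of its face at bench level). Snug is 3 to 9 N on the connector; above 14 N the shell is crushed.
- connector: Loose ribbed aluminium connector barrel, 30 mm thick, 60 mm long, 110 g, lying along the cradle with a gap of 8 to 60 mm to the end stop. Origin at its middle on its axis, x along its length (towards the end stop); its middle is 42 mm above the bench.
- lever (a joint): Cam lever angle, rad. Starts open at 0 (leaning 0.63 from upright towards fixture -y, held there by its spring); swings about an axis along fixture x, over the top towards +y, to 2.2 (shut, level, hard stop). It pushes back, at most about 7 N at the tip near 0.9, and returns to 0 if let go early; past 1.6 it is over centre, snaps to 2.2 and holds itself shut.
- lever_pivot (a point): The lever's hinge axis, on top of the guide block: fixture x = -60, y = 0, z = 75 mm.
- lever_tip (a point): Middle of the 30 mm wide, 12 mm thick round cross-bar at the lever's end, 84 mm from the pivot; the lever arm is a bar 18 mm wide (along fixture x) and 8 mm thick.
- tape_roll: Bystander, leave alone: roll of tape lying flat, 72 mm across, 18 mm high; origin at the middle of its underside.
- plug: Bystander, leave alone: small stepped metal plug standing upright, 34 mm across, 56 mm high; origin at the middle of its underside.
- screwdriver: Bystander, leave alone: screwdriver with black handle, 160 mm long, lying; origin at the middle of its underside.
- meter: Bystander, leave alone: grey handheld meter lying face up, 75 x 140 x 40 mm; origin at the middle of its underside.
- backshell: Bystander, leave alone: small metal cone-topped shell, 32 mm across, 35 mm high; origin at the middle of its underside.
- flux_jar: Bystander, leave alone: small jar, 44 mm across, 55 mm high; origin at the middle of its underside.
Mind the look-alikes: they are no part of the job. What is shaped like the connector but pink is not meant.

How it is judged:
On the way, in this order (a step that is already met when the one before it is completed fails the run):
1. with the lever still open, the pad presses the connector home with at least 2 N (contact force between pad and connector above 2 N and value of joint lever below 0.8 rad), for 0.4 s.
2. the lever is flipped over centre and shut (value of joint lever above 2.05 rad), for 0.2 s.
At the end, for the whole second after the job is handed in: The lever is shut past centre (above 2.05 rad), the connector lies at rest in the cradle (within 0.1 rad of its line, middle 38 to 46 mm up, at least 70 mm along the fixture) and the pad still presses it against the end stop with 2 to 14 N (value of joint lever above 2.05 rad and contact force between pad and connector between 2 and 14 N and angle between the x axis of connector and the x axis of fixture, either way round below 0.1 rad and z of connector in the frame of fixture between 0.038 and 0.046 m and x of connector in the frame of fixture above 0.07 m and linear speed of connector below 0.01 m/s); the robot touches nothing.
It fails at once if the connector's shell is crushed: the pad presses it with more than 14 N (contact force between pad and connector above 14 N).
It fails at once if a bystander is moved by more than 30 mm (distance of any of tape_roll, plug, screwdriver, meter, backshell, flux_jar from where it was at the start of the episode above 0.03 m).
It also fails if it takes over 69 s, if anything falls off the work surface, if the arm or the gripper's body presses on something with over 40 N, if the wrist force passes 120 N, or if a joint passes its speed limit or range.

## Working session

There is one attempt and no reset: what is moved stays moved. The work goes in short steps, Python scripts to look and compute and a shell command to move; the robot and the scene stay as the last step left them, time stands still between calls to the robot, and variables do not carry over. Pictures are saved under pics/ and viewed, at most 10 in all, crops included, and the job is handed in when it is done.

```bash
mkdir -p pics
python3 - <<'E'
from rig import robot,cams
import cv2,numpy as np
np.set_printoptions(precision=4,suppress=True)
for n in("side","top"):
    im=cams.camera(n);cv2.imwrite(f"pics/{n}0.png",im[:,:,::-1]);i=cams.camera_info(n);print(n,np.array(i["intrinsics"]).tolist());print(np.array(i["pose"]))
print(robot.get_obs())
E
```

```text
side [[434.59398535131066, 0.0, 315.14700460638477], [0.0, 434.59398535131066, 195.704141199899], [0.0, 0.0, 1.0]]
[[ 0.822  -0.4049  0.4005  0.1696]
 [-0.5693 -0.5707  0.5917 -0.4861]
 [-0.011  -0.7144 -0.6996  0.676 ]
 [ 0.      0.      0.      1.    ]]
top [[489.46304573663946, 0.0, 319.2815589028949], [0.0, 489.46304573663946, 196.70998943346297], [0.0, 0.0, 1.0]]
[[ 0.0259 -0.9869  0.1594  0.333 ]
 [-0.9996 -0.0273 -0.0068  0.033 ]
 [ 0.0111 -0.1591 -0.9872  1.1421]
 [ 0.      0.      0.      1.    ]]
{'time': 0.1, 'q': array([ 1.0455,  0.5283,  1.4338, -0.    ,  1.1814, -0.1785]), 'joint_velocities': array([-0.0007, -0.0032, -0.0017,  0.0012, -0.0009, -0.001 ]), 'joint_torque': array([ -0.0002, -44.0987, -17.7149,   0.0635,   0.0534,  -0.    ]), 'position': array([0.2121, 0.5873, 0.2914]), 'tool_rot': array([ 0.1725,  0.985 , -0.0009, -0.0003]), 'ft_force': array([ 0.1872, -0.0818,  1.1082]), 'moment': array([ 0.0227,  0.0515, -0.0363]), 'grip_force': 0.0, 'grip_width': 0.08668814450747736}
```

View pics/side0.png

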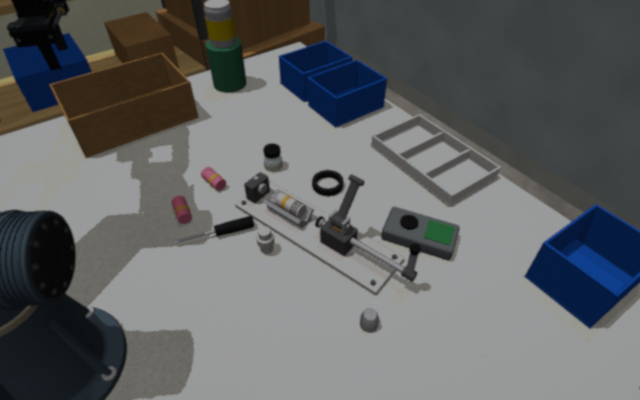

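View pics/top0.png

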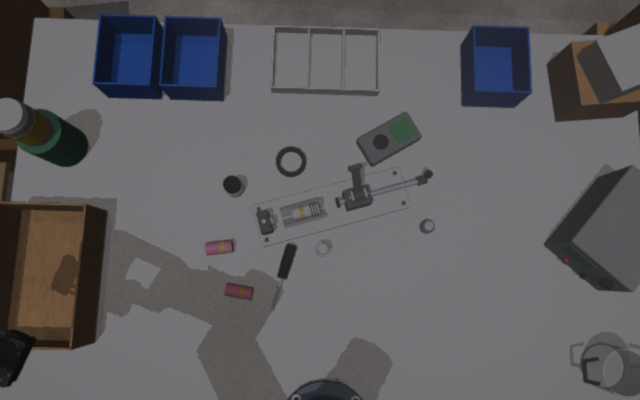

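Run:
```python
import cv2
a=cv2.imread("pics/top0.png")[150:260,230:450];cv2.imwrite("pics/topc.png",cv2.resize(a,None,fx=3.6,fy=3.6,interpolation=cv2.INTER_CUBIC)*1)
a=cv2.imread("pics/side0.png")[160:310,225:425];cv2.imwrite("pics/sidec.png",cv2.resize(a,None,fx=4,fy=4,interpolation=cv2.INTER_CUBIC))
```

```text
(no output)
```

View pics/topc.png

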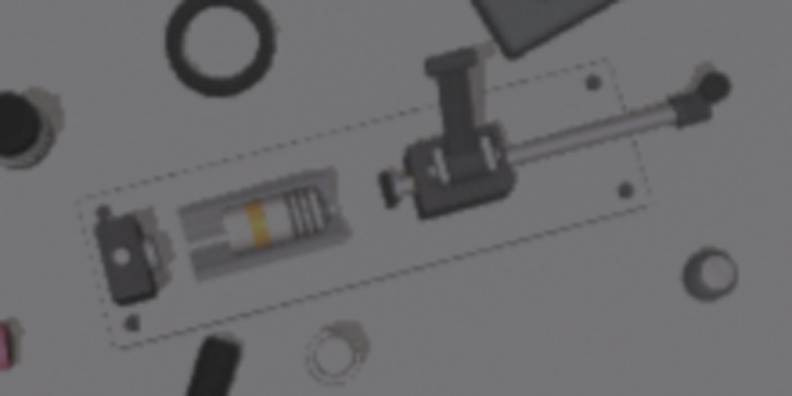

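View pics/sidec.png

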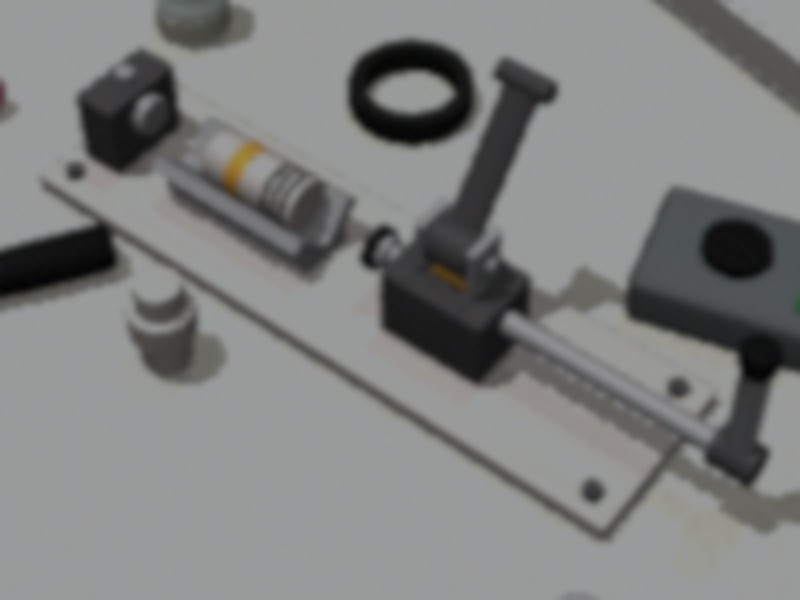

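```bash
cat > h.py <<'E'
import numpy as np
from rig import robot,cams
np.set_printoptions(precision=4,suppress=True)
def ray(n,u,v):
    i=cams.camera_info(n);P=np.array(i["pose"]);d=P[:3,:3]@np.linalg.inv(np.array(i["intrinsics"]))@[u,v,1];return P[:3,3],d
def onz(n,u,v,z):
    o,d=ray(n,u,v);return o+d*(z-o[2])/d[2]
def tri(a,b):
    (o,d),(p,e)=ray("top",*a),ray("side",*b)
    s=np.linalg.lstsq(np.c_[d,-e],p-o,rcond=None)[0];x,y=o+d*s[0],p+e*s[1]
    return (x+y)/2,np.linalg.norm(x-y)
T=lambda u,v:(230+u/3.6,150+v/3.6)
S=lambda u,v:(225+u/4,160+v/4)
E
python3 - <<'E'
from h import *
from scipy.spatial.transform import Rotation as R
F=np.array([[.18,-.05],[-.18,-.05],[-.18,.05],[.18,.05]])
W=np.array([onz("top",*T(*c),.012)[:2] for c in[(78,202),(612,58),(650,205),(120,348)]])
A=np.c_[F-F.mean(0),[0]*4];B=np.c_[W,[0]*4]
r,e=R.align_vectors(B-B.mean(0),A);yaw=r.as_rotvec()[2];c=W.mean(0)
print("fix",c,yaw,"res",e);print(W)
print("side corners",onz("side",*S(42,182),.012),onz("side",*S(605,537),.012))
M=r.as_matrix()
def f(p):return M.T@(p-np.r_[c,0])
for n,a,b in[("knob",(714,84),(760,352)),("tip",(452,62),(525,82)),("pad",(388,188),(380,246)),("stopface",(152,252),(150,113)),("conn",(275,218),(263,180))]:
    p,g=tri(T(*a),S(*b));print(n,p,g,"fix",f(p))
print("Rz",M[:2,:2])
E
```

```text
fix [ 0.4939 -0.005 ] 1.863213052053463 res 0.004491749729129057
[[ 0.4889  0.1819]
 [ 0.594  -0.1639]
 [ 0.4971 -0.1886]
 [ 0.3956  0.1507]]
side corners [0.3935 0.1495 0.012 ] [ 0.496 -0.192  0.012]
knob [ 0.5557 -0.2067  0.1142] 0.0013386542118244795 fix [-0.211  -0.001   0.1142]
tip [ 0.5577 -0.0476  0.1446] 0.0015718345169522358 fix [-0.0592 -0.0488  0.1446]
pad [ 0.4983 -0.0167  0.0442] 0.0008293772288908 fix [-0.0125 -0.0008  0.0442]
stopface [0.4533 0.1301 0.0453] 0.0014502484630034788 fix [ 0.1411 -0.0001  0.0453]
conn [0.4765 0.0542 0.0445] 0.0025314148396822244 fix [ 0.0617 -0.0004  0.0445]
Rz [[-0.2883 -0.9576]
 [ 0.9576 -0.2883]]
```

```bash
cat >> h.py <<'E'
from scipy.spatial.transform import Rotation as R
M=R.from_rotvec([0,0,1.8632]).as_matrix();C=np.array([.4939,-.005,0])
def st():
    o=robot.get_obs();print("t",o["time"],"tcp_fix mm",1e3*(M.T@(o["position"]-C)),"rel turn",(R.from_matrix(M@np.diag([1,-1,-1])).inv()*R.from_quat(o["tool_rot"])).as_rotvec(),"F_fix",M.T@o["ft_force"],"w",o["grip_width"])
E
python3 -m crank '[[0,0,0,0,0,0.186,1],[0,0,0,0,0,0.186,1],[0,0,0,0,0,0.186,1],[0,0,0,0,0,0.186,1],[0,0,0,0,0,0.186,1]]' 20
python3 -m crank '[[-5,1,0,0,0,0,1],[-5,1,0,0,0,0,1],[-5,1,0,0,0,0,1],[-5,1,0,0,0,0,1],[-5,1,0,0,0,0,1]]'
python3 -c "from h import*;st()"
```

```text
time: 0.72
position: [0.2122, 0.5875, 0.2917]
tool_rot: [0.598, 0.801, -0.001, 0.0]
ft_force: [0.4, -0.5, -0.5]
grip_width: 0.0445
grip_force: 0.0
time: 1.35
position: [0.3331, 0.3614, 0.292]
tool_rot: [0.596, 0.803, -0.0, 0.0]
ft_force: [1.3, -0.0, -0.5]
grip_width: 0.0016
grip_force: 0.0
t 1.35 tcp_fix mm [397.2413  48.3409 292.0452] rel turn [ 0.0003 -0.0002 -0.0019] F_fix [-0.3827 -1.2188 -0.5134] w 0.0016013778407703502
```

```bash
python3 -m crank '[[-5,0.5,0,0,0,0,1],[-5,0.5,0,0,0,0,1],[-5,0.5,0,0,0,0,1],[-5,0.5,0,0,0,0,1],[-5,0.5,0,0,0,0,1]]' >/dev/null
python3 -m crank '[[-5,0.5,0,0,0,0,1],[-5,0.5,0,0,0,0,1],[-5,0.5,0,0,0,0,1],[-5,0.5,0,0,0,0,1],[-5,0.3,0,0,0,0,1]]' > /dev/null
python3 -m crank '[[-5,0,0,0,0,0,1],[-5,0,0,0,0,0,1],[-5,0,0,0,0,0,1],[0,0,0,0,0,0,1],[0,0,0,0,0,0,1]]' >/dev/null
python3 -c "from h import*;st()"
```

```text
t 3.225 tcp_fix mm [-250.3481   -0.2082  291.4483] rel turn [ 0.0013  0.0023 -0.001 ] F_fix [ 0.9298 -0.9923 -0.0063] w 0.0006575095470731968
```

```bash
python3 -m crank '[[-1,0,0,0,0,0,1],[0,0,4,0,0,0,1],[0,0,4,0,0,0,1],[0,0,4,0,0,0,1],[0,0,2.9,0,0,0,1]]' >/dev/null
python3 -m crank '[[0,0,0,0,0,0,1],[1,0,0,0,0,0,1],[0.5,0,0,0,0,0,1],[0,0,0,0,0,0,1],[0,0,0,0,0,0,1]]' > /dev/null
python3 - <<'E'
from h import*
st()
import cv2
a=cams.camera("side")[140:340,225:475,::-1];a=cv2.resize(a,None,fx=3,fy=3,interpolation=cv2.INTER_CUBIC)
cv2.imwrite("pics/s1.png",cv2.convertScaleAbs(a,alpha=1.3))
E
```

```text
t 4.475 tcp_fix mm [-246.3211   -1.0533  144.0925] rel turn [-0.001  -0.0013 -0.0018] F_fix [0.0865 0.0124 0.3043] w 0.00026823858117898527
```

View pics/s1.png

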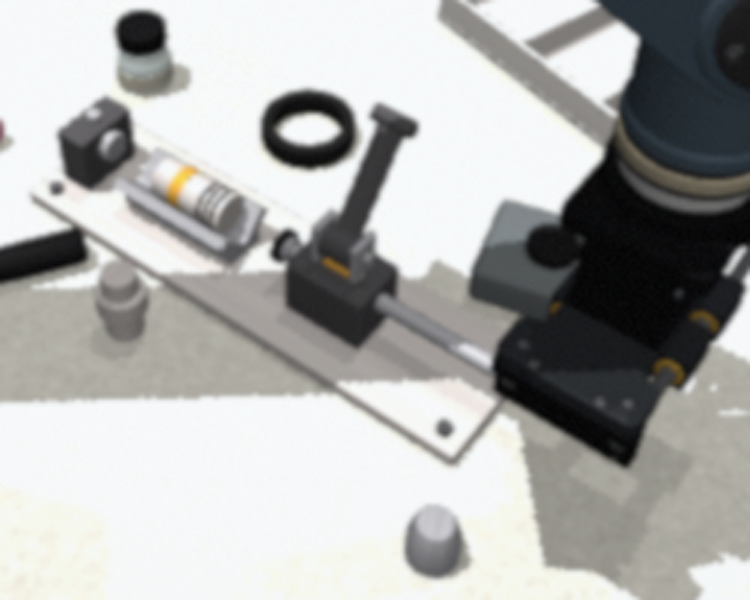

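```bash
python3 -m crank '[[1,0,0,0,0,0,1],[0.5,0,0,0,0,0,1],[0.5,0,0,0,0,0,1],[0,0,0,0,0,0,1],[0,0,0,0,0,0,1]]'  >/dev/null
python3 -c "from h import*;st()"
python3 -m crank '[[0.5,0,0,0,0,0,1],[0,0,0,0,0,0,1],[0,0,0,0,0,0,1]]'  >/dev/null
python3 -c "from h import*;st()"
```

```text
t 5.15 tcp_fix mm [-227.2592   -0.5977  143.264 ] rel turn [-0.0001 -0.0025 -0.0021] F_fix [-5.8691  2.3494 -1.5091] w 0.0006692200908053136
t 5.525 tcp_fix mm [-222.4927   -0.6001  143.2727] rel turn [-0.0002 -0.0028 -0.0021] F_fix [-5.7244  1.9226 -2.3868] w 0.00042438781670695193
```

```bash
python3 -m crank '[[0.8,0,0,0,0,0,1],[0.8,0,0,0,0,0,1],[0.8,0,0,0,0,0,1],[0.8,0,0,0,0,0,1],[0.5,0,0,0,0,0,1]]'  >/dev/null
python3 -c "from h import*;st()"
python3 -m crank '[[0.8,0,0,0,0,0,1],[0.8,0,0,0,0,0,1],[0.4,0,0,0,0,0,1],[0,0,0,0,0,0,1],[0,0,0,0,0,0,1]]'  >/dev/null
python3 - <<'E'
from h import*
st()
import cv2
a=cams.camera("top")[150:260,230:450,::-1];a=cv2.resize(a,None,fx=3.6,fy=3.6,interpolation=cv2.INTER_CUBIC)
cv2.imwrite("pics/t1.png",a)
E
```

```text
t 6.15 tcp_fix mm [-185.7952   -0.6669  143.3217] rel turn [-0.0006 -0.0041 -0.0026] F_fix [-8.5339  3.3316 -2.6962] w 0.0008096578339960047
t 6.775 tcp_fix mm [-165.4904   -0.6619  143.2929] rel turn [-0.0005 -0.0029 -0.0023] F_fix [-5.7047  3.2603 -2.4538] w 0.00011798528175387265
```

View pics/t1.png

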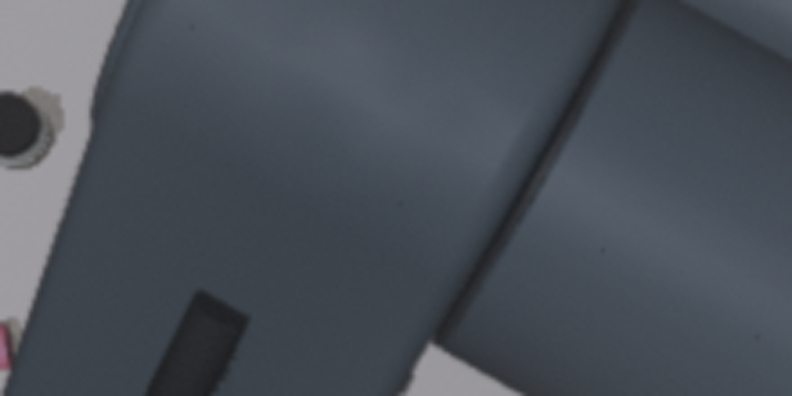

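```bash
python3 -m crank '[[0.3,0,0,0,0,0,1],[0.3,0,0,0,0,0,1],[0.3,0,0,0,0,0,1],[0.3,0,0,0,0,0,1],[0,0,0,0,0,0,1]]'  >/dev/null
python3 - <<'E'
from h import*
st()
import cv2
a=cams.camera("side")[140:340,225:475,::-1];a=cv2.resize(a,None,fx=3,fy=3,interpolation=cv2.INTER_CUBIC)
cv2.imwrite("pics/s2.png",cv2.convertScaleAbs(a,alpha=1.1))
E
```

```text
t 7.45 tcp_fix mm [-153.7854   -0.6605  143.2983] rel turn [-0.0006 -0.0035 -0.0025] F_fix [-6.7196  2.1746 -2.5653] w 0.0006368076507622182
```

View pics/s2.png

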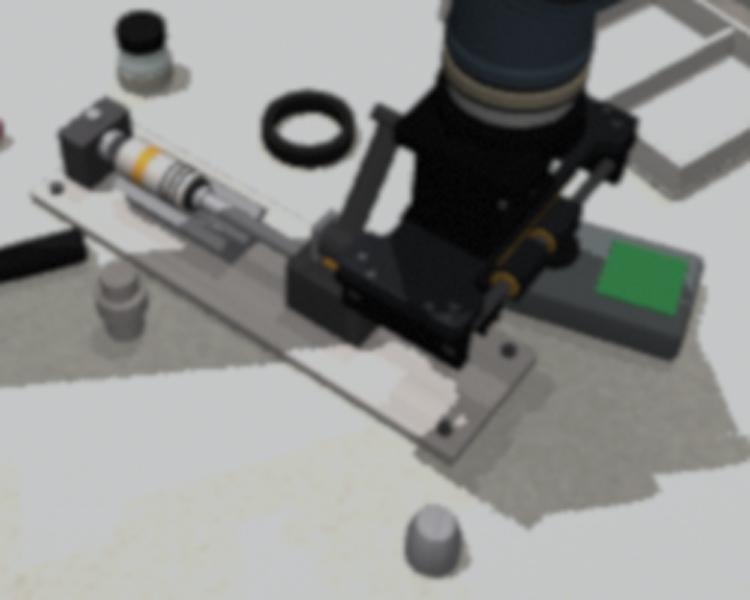

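```bash
cat > chk.py <<'E'
from h import*
import sys
o=robot.get_obs();f=(M.T@o["ft_force"])[0];x=1e3*(M.T@(o["position"]-C))[0]
print(round(x,2),round(f,2));sys.exit(f<-9)
E
python3 -m crank '[[0.1,0,0,0,0,0,1],[0,0,0,0,0,0,1]]' >/dev/null;python3 chk.py &&
python3 -m crank '[[0.1,0,0,0,0,0,1],[0,0,0,0,0,0,1]]' >/dev/null&&python3 chk.py &&
python3 -m crank '[[0.1,0,0,0,0,0,1],[0,0,0,0,0,0,1]]' >/dev/null&&python3 chk.py &&
python3 -m crank '[[0.05,0,0,0,0,0,1],[0,0,0,0,0,0,1]]' >/dev/null&&python3 chk.py &&
python3 -m crank '[[0.05,0,0,0,0,0,1],[0,0,0,0,0,0,1]]' >/dev/null&&python3 chk.py &&
python3 -m crank '[[0.05,0,0,0,0,0,1],[0,0,0,0,0,0,1]]' >/dev/null&&python3 chk.py &&
python3 -m crank '[[0.05,0,0,0,0,0,1],[0,0,0,0,0,0,1]]' >/dev/null&&python3 chk.py
```

```text
-153.11 -6.59False
```

```bash
sed -i 's/sys.exit(f<-9)/sys.exit(int(f<-9))/' chk.py
python3 -m crank '[[0.1,0,0,0,0,0,1],[0,0,0,0,0,0,1]]' >/dev/null;python3 chk.py &&
python3 -m crank '[[0.1,0,0,0,0,0,1],[0,0,0,0,0,0,1]]' >/dev/null&&python3 chk.py &&
python3 -m crank '[[0.05,0,0,0,0,0,1],[0,0,0,0,0,0,1]]' >/dev/null&&python3 chk.py &&
python3 -m crank '[[0.05,0,0,0,0,0,1],[0,0,0,0,0,0,1]]' >/dev/null&&python3 chk.py &&
python3 -m crank '[[0.05,0,0,0,0,0,1],[0,0,0,0,0,0,1]]' >/dev/null&&python3 chk.py &&
python3 -m crank '[[0.05,0,0,0,0,0,1],[0,0,0,0,0,0,1]]' >/dev/null&&python3 chk.py &&
python3 -m crank '[[0.05,0,0,0,0,0,1],[0,0,0,0,0,0,1]]' >/dev/null&&python3 chk.py &&
python3 -m crank '[[0.05,0,0,0,0,0,1],[0,0,0,0,0,0,1]]' >/dev/null&&python3 chk.py &&
python3 -m crank '[[0.05,0,0,0,0,0,1],[0,0,0,0,0,0,1]]' >/dev/null&&python3 chk.py &&
python3 -m crank '[[0.05,0,0,0,0,0,1],[0,0,0,0,0,0,1]]' >/dev/null&&python3 chk.py
```

```text
-152.12 -6.9
-151.17 -7.41
-150.75 -8.03
-150.22 -7.67
-149.72 -7.55
-149.23 -7.78
-148.74 -8.45
-148.25 -7.16
-147.72 -7.63
-147.22 -8.0
```

```bash
python3 -m crank '[[0.05,0,0,0,0,0,1],[0,0,0,0,0,0,1]]' >/dev/null;python3 chk.py &&
python3 -m crank '[[0.05,0,0,0,0,0,1],[0,0,0,0,0,0,1]]' >/dev/null&&python3 chk.py &&
python3 -m crank '[[0.05,0,0,0,0,0,1],[0,0,0,0,0,0,1]]' >/dev/null&&python3 chk.py &&
python3 -m crank '[[0.05,0,0,0,0,0,1],[0,0,0,0,0,0,1]]' >/dev/null&&python3 chk.py &&
python3 -m crank '[[0.05,0,0,0,0,0,1],[0,0,0,0,0,0,1]]' >/dev/null&&python3 chk.py &&
python3 -m crank '[[0.05,0,0,0,0,0,1],[0,0,0,0,0,0,1]]' >/dev/null&&python3 chk.py &&
python3 -m crank '[[0.05,0,0,0,0,0,1],[0,0,0,0,0,0,1]]' >/dev/null&&python3 chk.py &&
python3 -m crank '[[0.05,0,0,0,0,0,1],[0,0,0,0,0,0,1]]' >/dev/null&&python3 chk.py &&
python3 -m crank '[[0.05,0,0,0,0,0,1],[0,0,0,0,0,0,1]]' >/dev/null&&python3 chk.py &&
python3 -m crank '[[0.05,0,0,0,0,0,1],[0,0,0,0,0,0,1]]' >/dev/null&&python3 chk.py
```

```text
-146.71 -7.37
-146.24 -8.21
-145.7 -7.49
-145.23 -7.93
-144.74 -6.99
-144.23 -7.78
-143.71 -7.37
-143.23 -7.3
-142.74 -7.71
-142.21 -8.28
```

```bash
python3 -m crank '[[0.05,0,0,0,0,0,1],[0,0,0,0,0,0,1]]' >/dev/null;python3 chk.py &&
python3 -m crank '[[0.05,0,0,0,0,0,1],[0,0,0,0,0,0,1]]' >/dev/null&&python3 chk.py &&
python3 -m crank '[[0.05,0,0,0,0,0,1],[0,0,0,0,0,0,1]]' >/dev/null&&python3 chk.py &&
python3 -m crank '[[0.05,0,0,0,0,0,1],[0,0,0,0,0,0,1]]' >/dev/null&&python3 chk.py &&
python3 -m crank '[[0.05,0,0,0,0,0,1],[0,0,0,0,0,0,1]]' >/dev/null&&python3 chk.py &&
python3 -m crank '[[0.05,0,0,0,0,0,1],[0,0,0,0,0,0,1]]' >/dev/null&&python3 chk.py &&
python3 -m crank '[[0.05,0,0,0,0,0,1],[0,0,0,0,0,0,1]]' >/dev/null&&python3 chk.py &&
python3 -m crank '[[0.05,0,0,0,0,0,1],[0,0,0,0,0,0,1]]' >/dev/null&&python3 chk.py
```

```text
-141.74 -6.71
-141.26 -7.79
-141.1 -8.24
-140.91 -10.05
```

```bash
python3 -m crank '[[0,0,0,0,0,0,1],[0,0,0,0,0,0,1]]' >/dev/null;python3 chk.py
python3 -m crank '[[0.03,0,0,0,0,0,1],[0,0,0,0,0,0,1]]' >/dev/null;python3 chk.py
python3 -m crank '[[0,0,0,0,0,0,1],[0,0,0,0,0,0,1]]' >/dev/null;python3 chk.py
```

```text
-140.94 -9.64
-140.83 -10.51
-140.84 -9.65
```

```bash
python3 -m crank '[[0.04,0,0,0,0,0,1],[0,0,0,0,0,0,1]]' >/dev/null;python3 chk.py
python3 -m crank '[[0.03,0,0,0,0,0,1],[0,0,0,0,0,0,1]]' >/dev/null;python3 chk.py
python3 -m crank '[[0,0,0,0,0,0,1],[0,0,0,0,0,0,1]]' >/dev/null;python3 chk.py
python3 -m crank '[[0,0,0,0,0,0,1],[0,0,0,0,0,0,1]]' >/dev/null;python3 chk.py
```

```text
-140.68 -10.67
-140.63 -11.97
-140.6 -11.68
-140.6 -11.93
```

```bash
python3 -m crank '[[-1,0,0,0,0,0,1],[-2,0,0,0,0,0,1],[0,0,0,0,0,0,1],[0,0,-4,0,0,0,1],[0,0,-4,0,0,0,1]]' >/dev/null
python3 -m crank '[[0,0,-4,0,0,0,1],[0,4,0,0,0,0,1],[0,4.2,0,0,0,0,1],[4,0,0,0,0,0,1],[4,0,0,0,0,0,1]]' >/dev/null
python3 -m crank '[[3,0,0,0,0,0,1],[0,0,0,0,0,0,1],[0,0,0,0,0,0,1]]' >/dev/null
python3 - <<'E'
from h import*
st()
import cv2
a=cams.camera("side")[140:340,225:475,::-1];a=cv2.resize(a,None,fx=3,fy=3,interpolation=cv2.INTER_CUBIC)
cv2.imwrite("pics/s3.png",cv2.convertScaleAbs(a,alpha=1.1))
E
```

```text
t 17.125 tcp_fix mm [-57.3007 -82.6508 263.3651] rel turn [-0.0004 -0.0006 -0.0019] F_fix [-0.9599 -0.8059 -0.6965] w 0.0006306609425106339
```

View pics/s3.png

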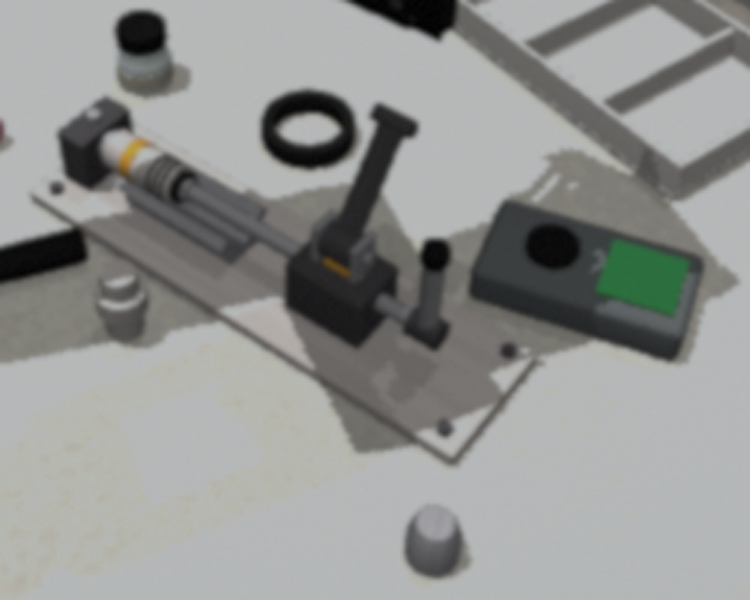

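```bash
python3 - <<'E'
from h import*
i=cams.camera_info("side");P=np.linalg.inv(i["pose"])
for p in([-.057,-.083,.193],[-.0473,-.068,.193],[-.095,.012,.263],[-.02,.012,.263],[-.06,-.0495,.143]):
    w=C+M@p;q=np.array(i["intrinsics"])@(P[:3,:3]@w+P[:3,3]);q=q[:2]/q[2];print(p,(q-[225,140])*3)
E
python3 -m crank '[[-0.25,0,0,0,0,0,1],[0,0,3.4,0,0,0,1],[0,0,3.4,0,0,0,1],[0,0,0,0,0,0,1],[0,0,0,0,0,0,1]]' >/dev/null;python3 -c "from h import*;st()"
```

```text
[-0.057, -0.083, 0.193] [429.5034  28.5459]
[-0.0473, -0.068, 0.193] [401.6021  34.8136]
[-0.095, 0.012, 0.263] [398.1031  40.8188]
[-0.02, 0.012, 0.263] [280.6263 -14.0667]
[-0.06, -0.0495, 0.143] [396.7154 123.0641]
t 17.8 tcp_fix mm [-60.4067 -83.0212 196.0704] rel turn [-0.0014 -0.0008 -0.0008] F_fix [ 0.3336 -0.3064  0.5096] w 0.0008303824345324195
```

```bash
python3 -m crank '[[0,-1.2,0,0,0,0,1],[0,-1,-0.4,0,0,0,1],[0,-1,-0.4,0,0,0,1],[0,-1,-0.4,0,0,0,1],[0,-1,-0.4,0,0,0,1]]' >/dev/null;python3 -c "from h import*;st()"
python3 -m crank '[[0,-1,0,0,0,0,1],[0,-1,0,0,0,0,1],[0,-0.8,0.1,0,0,0,1],[0,-0.8,0.1,0,0,0,1],[0,-1,0.2,0,0,0,1]]' >/dev/null;python3 -c "from h import*;st()"
```

```text
t 18.425 tcp_fix mm [-60.1276 -30.7687 212.3769] rel turn [-0.0031 -0.002  -0.0016] F_fix [-1.4735 -4.1727  0.7228] w 0.00043324498475374713
t 19.05 tcp_fix mm [-59.7637  15.0767 207.0459] rel turn [-0.0027 -0.0004 -0.0007] F_fix [ 0.4915 -7.2335 -2.1245] w 0.0006774811935038057
```

```bash
python3 -m crank '[[0,-0.9,0.5,0,0,0,1],[0,-0.9,0.6,0,0,0,1],[0,-0.8,0.8,0,0,0,1],[0,-0.6,0.8,0,0,0,1],[0,-0.5,0.8,0,0,0,1]]' >/dev/null;python3 -c "from h import*;st()"
python3 -m crank '[[0,-0.2,0.6,0,0,0,1],[0,0,0.6,0,0,0,1],[0,0,0,0,0,0,1]]' >/dev/null;python3 -c "from h import*;st()"
```

```text
t 19.675 tcp_fix mm [-58.6554  54.3674 171.0029] rel turn [ 0.0036  0.0027 -0.0017] F_fix [-0.4012  0.2606 -0.7962] w 0.0005633896038465629
t 20.05 tcp_fix mm [-59.582   54.5762 159.7919] rel turn [ 0.0007  0.0005 -0.0017] F_fix [-0.4247 -0.0598 -0.2466] w 0.0003819969575330064
```

Force has dropped to zero, so the lever probably snapped shut. I'll retreat up and aside, then look.

```bash
python3 -m crank '[[0,0,-4,0,0,0,1],[0,0,-5,0,0,0,1],[0,0,-5,0,0,0,1],[-5,0,0,0,0,0,1],[-5,0,0,0,0,0,1]]' >/dev/null
python3 -m crank '[[-5,0,0,0,0,0,1],[-5,0,0,0,0,0,1],[0,0,0,0,0,0,1],[0,0,0,0,0,0,1]]' >/dev/null
python3 - <<'E'
from h import*
st()
import cv2
a=cams.camera("side")[140:340,225:475,::-1];a=cv2.resize(a,None,fx=3,fy=3,interpolation=cv2.INTER_CUBIC)
cv2.imwrite("pics/s4.png",cv2.convertScaleAbs(a,alpha=1.1))
E
```

```text
t 21.175 tcp_fix mm [-258.9129   54.5268  299.9295] rel turn [ 0.0007  0.0016 -0.0013] F_fix [ 0.5106  0.6655 -0.0678] w 0.0005292994384347442
```

View pics/s4.png

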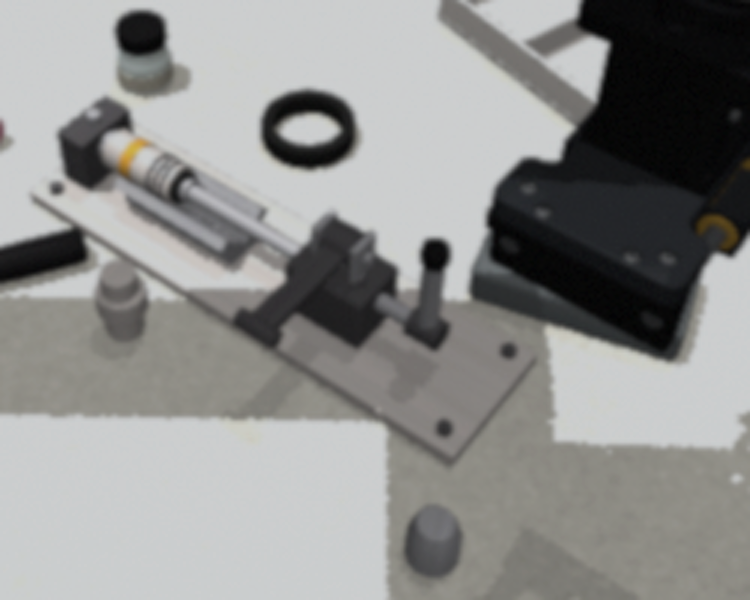

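The picture shows the lever shut and level, with its tip at (258,328). The connector is home at the stop near (110,140), the pad is on it at (185,185), and the robot is clear.

```bash
python3 -c "from rig import ticket;print(ticket.hand_in())"
```

```text
the job is handed in; nothing more can be done
None
```

I handed the job in: the connector is home against the stop with the pad on it at an estimated 4–5 N (worked out from the wrist force before I let go), the lever is flipped shut, the arm is clear and I knocked nothing; the hand-in returned no verdict.

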